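Present a glass reactor plate to the code reader

TASK

Check in the glass flow-reactor plate: of the three plates standing in the peg rack, lift out the one with a small notch at a corner; the notched end carries the frosted label on one face. Hold that label, face up, squarely in front of the code reader on its stand, about 13 cm from the lens along the line it looks down, with your fingers on the clear glass and off the frosted field. Do not touch the reader, leave the two plain plates in the rack and everything else where it stands, and finish while still holding the plate steady at the reader: do not put it down or let go.

Things in the scene. Friction and masses are not known exactly. Their poses are not given: they have to be found in the camera images.
- plate_center (a point): Centre of the notched clear glass plate, 8 mm thick, 100 long, 48 high, about 90 g, standing on a long edge (8 mm above the table) in one of the rack's three places. x = out of the label face; y = along the length to the frosted, notched end; z = up. A 10 x 10 mm nick is cut from the top corner of the +y end. Seen with the notched end on your left, the label is on the far face.
- plate_label (a point): Centre of the frosted label on the notched plate's +x face, same axes as plate_center, at (4, 38, -2) mm from it. The frosted field is the last 24 mm of the plate at the notched end, full height, on this face only, with a small printed square code.
- rack: Fixed steel rack, base 152 (x) by 118 (y) by 8 mm, origin under its centre, turned any way to 140 degrees. Three places at x = -50, 0, +50 mm; a plate's thickness lies along x, 1 mm clear between pairs of 7 mm pins at y = +/-36 mm, tops 35 mm above the table; 16 mm rims at y = +/-55. Fingers go down between the pins (65 mm free), neighbours' faces 42 mm away.
- read_spot (a point): Reading point, in empty air 185 mm above the table, 130 mm in front of the lens. x points to the lens, rising 45 degrees, away from the robot (within 0.3 rad of straight ahead); y level; z up and back towards the robot. Put the plate's label here with its x along this x; matching y and z as well is a racked plate tipped back 45 degrees, top edge towards the robot.
- reader: Fixed code reader on a stand; origin on the table under the reading point, x level, away from the robot. Head: pale 50 x 50 x 84 mm box with a round 48 mm nose, looking down 45 degrees, 127 to 214 mm from the reading point along the sight line. Column 18 mm thick, 369 tall, 235 mm along x, on a grey 130 x 150 x 14 mm base. Not to be touched.
- plain_a: A plain plate, 100 x 48 x 8 mm, all four corners square, clear from end to end; origin under its centre. Stays in the rack.
- plain_b: The other plain plate, like plain_a. Stays in the rack.
- amber_bottle: Bystander: amber bottle, 60 mm thick, 130 mm tall, origin under its centre.
- beaker: Bystander: glass beaker, 52 mm wide, 65 mm tall, origin under its centre.
- meter: Bystander: hand-held meter lying flat, 118 x 62 x 24 mm, origin under its centre.
- marker: Bystander: marker pen lying down, 135 mm long, 15 mm thick, origin under its middle.
- vial_a: Bystander: small capped vial, 24 mm thick, 46 mm tall, origin under its centre.
- vial_b: Bystander: another such vial.
- tweezers: Bystander: steel tweezers lying flat, about 130 mm long, 9 mm high, origin under the middle.

How it is judged:
By the outcome, as a careful person would: the job done as asked, in the order asked, and still so for the second after the job is handed in, while the arm keeps its last pose, push and grip.
It also fails if it takes over 40 s, if anything falls off the work surface, if the arm or the gripper's body presses on something with over 40 N, if the wrist force passes 120 N, or if a joint passes its speed limit or range.

ROBOT

A 6-joint arm with a two-finger parallel gripper is mounted at the origin on the work surface. World frame = base frame: x ahead of the robot, y to its left, z up, the work surface at z = 0. Lengths are in mm, angles in degrees, forces in N, time in s.
With the tool pointing down it reaches from about 300 to 950 mm from the base axis. Payload 3.1 kg.
Tool frame: the origin (TCP) lies at the very end of the fingers, on their centre line; the grasp point (between the pads) lies 19 mm behind it; y points along the fingers, x is the direction in which the jaws open and shut, and the axes are right-handed (so a half turn about y gives the same grasp; the last joint's range is limited). The gripper opens to 85 mm and grips with 20 to 120 N. Pads are 22 mm wide; open, the fingers measure 114 mm over their backs; the gripper's body (76 mm by 85 mm) begins 54 mm behind the grasp point. The pads swing forward as they close: fully open they stand 13 mm farther back than shut.
Start: joints at [61.381, 17.653, 93.61, -0, 68.738, -3.994], TCP at [260.456, 568.15, 231.272] pointing down, gripper open.
Joint ranges: [-175.34, 175.34], [-45.06, 112.39], [2.9, 150.54], [-68.45, 248.45], [3.09, 151.38], [-168.51, 168.51]. Speed limits (degrees/s): [159.86, 159.86, 180, 180, 180, 180].

INTERFACE

Orientations are given as a 3x3 rotation matrix whose columns are the frame's x, y, z axes.
In Python, from rig import robot, read_camera, job, nets gives the robot as it stands.
- The arm moves only by the tool apply_moves, never from a script. Its argument "moves" is a list of rows, each an object of numbers: "tx", "ty", "tz": the shift along the world's x, y, z in cm; "wx", "wy", "wz": the turn, a rotation vector about the world's x, y, z in rad; "jaw": the opening in per cent of the stroke, from 0 (shut) to 100 (fully open). A call has 1 to 20 rows; each row is the pose to reach, as a shift and turn from the pose commanded when the call began; what a row does not reach only later rows make up. A row lasts 1/12 s, in which the tool goes at most 41.7 mm and 7.16 degrees, less where a joint would pass 70% of its speed; a pose out of reach is approached as far as the arm can. A call with a gripper value outside its range is refused whole. The fingers move at their own pace and stop on an object; "squeeze" is the grip in N (left out, the last holds). Time passes only in rows, so rows that repeat a pose let the fingers close. It gives the time, the measured TCP pose, the force and the opening at its end, in the units of the state.
- robot.read_state(): the state, without advancing time (a new reading comes with each control period).
- read_camera(name): name is "side" or "top"; returns a dict with "frame" (420x560x3 uint8, red, green, blue), "fx", "fy", "cx", "cy" (pixels), "R" (3x3) and "t" (3): a world point X has camera coordinates R X + t. Camera axes: x right, y down, z forward; pixel columns grow to the right and rows downward; lengths in mm; the calibration is good to about 2 mm. A picture is of the moment at which its call begins. There is no depth.
- job.hand_in(): hands the job in, once; it reports no verdict.
Trained networks look in the newest picture that a camera, given by its name, has taken for a name from the list of things; names that differ only in an ending like _2 or _b are one class to them, and where a whole thing is asked for, a point or a joint stands for the part that bears it (a point fixed in the world has none). Each returns a list of dicts, best first, with "confidence" (0 to 1); they miss things now and then, are a little off and sometimes report something else, mostly with a low value. They report only what shows in the picture. A call takes as long as a camera call.
- nets.trace(name, camera): "pixels" (420x560 bool, what is visible of it) and "bbox" ([centre column, centre row, width, height] in pixels, round what is visible of it).
- nets.place_of(name, camera): "uv" ([column, row] in pixels: a listed point, or the origin of a listed thing).
The state is a dict: "t": time; "joint_pos": joint angles; "qvel": joint speeds; "joint_efforts": joint torques, N m; "eef_pos": TCP position; "tcp_rot": TCP orientation; "force": force on the tool from outside, world axes, zero at the start; "torque": the same for the moment, N m; "width": finger opening in mm.
Only numpy, scipy, OpenCV 4.12 (cv2) and the standard library are available. Lean on these libraries where they do the work, as an engineer would, in place of code of your own. Each camera call takes 0.05 s, during which the arm holds its last target.

## Working session

There is one attempt and no reset: what is moved stays moved. The work goes in short steps, Python scripts to look and compute and a tool call to move; the robot and the scene stay as the last step left them, time stands still between calls to the robot, and variables do not carry over. Pictures are saved under pics/ and viewed, and the job is handed in when it is done.

Besides the shell and the picture viewer there is one more tool, called as name(argument=value, ...), one argument or row to a line, values as JSON. apply_moves: Moves the arm, as the interface text tells. Its arguments: {"type":"object","properties":{"moves":{"type":"array","items":{"type":"object","properties":{"tx":{"type":"number"},"ty":{"type":"number"},"tz":{"type":"number"},"wx":{"type":"number"},"wy":{"type":"number"},"wz":{"type":"number"},"jaw":{"type":"number"}}}},"squeeze":{"type":"number"}},"required":["moves"]}

```bash
ls; mkdir -p pics
python3 - <<'E'
from rig import robot, read_camera, job, nets
import cv2, numpy as np, pickle
s=robot.read_state(); print({k:np.round(v,3).tolist() if not np.isscalar(v) else v for k,v in s.items()})
for n in ("side","top"):
    c=read_camera(n); cv2.imwrite(f"pics/{n}0.png",c["frame"][:,:,::-1]); print(n,c["fx"],c["fy"],c["cx"],c["cy"],np.round(c["R"],4).tolist(),np.round(c["t"],1).tolist())
    pickle.dump(c,open(f"{n}0.pkl","wb"))
    for name in ("plate_center","plate_label","rack","read_spot","reader","plain_a"):
        r=nets.place_of(name,n); print(name,[(np.round(d["uv"],1).tolist(),round(d["confidence"],2)) for d in r])
E
```

```text
pics
{'t': 0.0, 'joint_pos': [61.381, 17.706, 93.691, -0.002, 68.737, -3.992], 'qvel': [-0.006, -0.061, 0.026, -0.045, 0.007, -0.032], 'joint_efforts': [-0.001, -41.524, -27.667, -0.0, 0.01, -0.0], 'eef_pos': [260.065, 567.407, 230.022], 'tcp_rot': [[0.417, -0.001, -0.909], [0.909, -0.002, 0.417], [-0.002, -1.0, 0.0]], 'force': [0.394, -0.206, 0.14], 'torque': [-0.014, -0.024, 0.038], 'width': 85.38640479145374}
side 501.631878460682 501.631878460682 279.59729145384375 211.56758700610652 [[0.9813, -0.1927, -0.0032], [-0.1081, -0.5365, -0.8369], [0.1595, 0.8216, -0.5473]] [-536.3, 186.8, 1264.1]
plate_center [([284.1, 313.1], 0.69)]
plate_label [([267.1, 313.3], 0.95)]
rack [([285.8, 326.8], 0.97)]
read_spot [([265.5, 261.4], 0.5)]
reader [([251.8, 182.3], 0.42)]
plain_a [([290.8, 305.1], 0.97), ([280.9, 341.1], 0.71)]
top 450.68228765539806 450.68228765539806 282.4446576145325 198.3436595071096 [[-0.0523, -0.9986, -0.0041], [-0.9774, 0.052, -0.2047], [0.2047, -0.0067, -0.9788]] [37.9, 584.9, 1440.6]
plate_center [([359.7, 217.4], 0.59), ([293.3, 260.4], 0.34)]
plate_label [([351.5, 225.1], 0.7)]
rack [([352.5, 216.5], 0.91)]
read_spot []
reader []
plain_a [([342.2, 214.1], 0.66), ([371.8, 225.8], 0.48)]
```

View pics/side0.png

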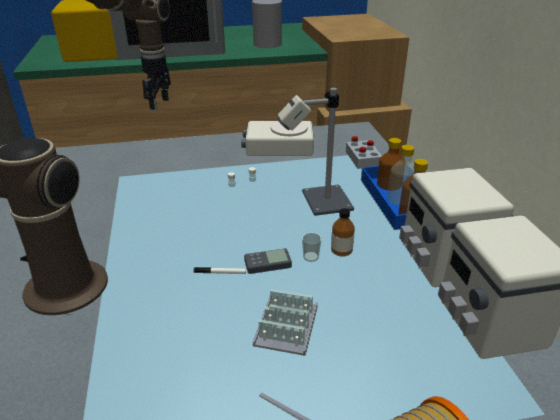

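View pics/top0.png

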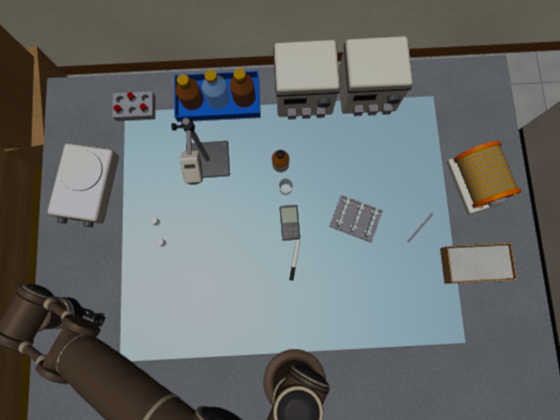

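The side view shows the rack at about (287,322), the reader on its stand (base at 327,199, head at 294,112), and the meter, marker and bottle in between. The top view shows the rack at (356,218) and the reader base at (210,158). Next I'll zoom in and measure.

```bash
cat > h.py <<'E'
import numpy as np, pickle, cv2
def cam(n,i=0): return pickle.load(open(f"{n}{i}.pkl","rb"))
def proj(c,X):
    X=np.atleast_2d(X); p=X@c["R"].T+c["t"]
    return np.c_[c["fx"]*p[:,0]/p[:,2]+c["cx"],c["fy"]*p[:,1]/p[:,2]+c["cy"]]
def ray(c,uv):
    d=np.array([(uv[0]-c["cx"])/c["fx"],(uv[1]-c["cy"])/c["fy"],1.]); R=np.array(c["R"])
    return -R.T@c["t"], R.T@d
def onz(c,uv,z):
    o,d=ray(c,uv); return o+d*(z-o[2])/d[2]
def tri(c1,u1,c2,u2):
    o1,d1=ray(c1,u1);o2,d2=ray(c2,u2)
    A=np.c_[d1,-d2]; s=np.linalg.lstsq(A,o2-o1,rcond=None)[0]
    a=o1+d1*s[0];b=o2+d2*s[1]; return (a+b)/2,np.linalg.norm(a-b)
def crop(img,x0,y0,w,h,k,fn):
    cv2.imwrite(fn,cv2.resize(img[y0:y0+h,x0:x0+w,::-1],None,fx=k,fy=k,interpolation=cv2.INTER_CUBIC))
E
python3 - <<'E'
from h import *
from rig import nets
s,t=cam("side"),cam("top")
crop(s["frame"],245,280,85,75,9,"pics/s_rack.png")
crop(t["frame"],320,185,70,66,9,"pics/t_rack.png")
crop(s["frame"],260,70,110,150,4,"pics/s_rd.png")
crop(t["frame"],160,105,90,90,6,"pics/t_rd.png")
print(onz(s,(285.8,326.8),0),onz(t,(352.5,216.5),0))
print(tri(s,(284.1,313.1),t,(359.7,217.4)),tri(s,(267.1,313.3),t,(351.5,225.1)))
for n in ("read_spot","reader","amber_bottle","beaker","meter","marker","vial_a","tweezers"):
    for cn,c in (("side",s),("top",t)):
        for d in nets.place_of(n,cn): print(n,cn,np.round(d["uv"],1),round(d["confidence"],2),np.round(onz(c,d["uv"],0),0))
E
```

```text
[ 5.12844343e+02 -2.45157246e+02  1.13686838e-13] [ 522.2827132 -230.5182423    0.       ]
(array([ 509.59610725, -246.76120544,   45.57607633]), np.float64(2.2448601383574665)) (array([ 481.62156042, -220.12738906,   26.54935601]), np.float64(14.645882108132298))
read_spot side [265.5 261.4] 0.5 [508.  -3.   0.]
reader side [251.8 182.3] 0.42 [534. 425.   0.]
amber_bottle side [339.8 250. ] 0.64 [717.   6.   0.]
amber_bottle side [284.5 317.7] 0.35 [ 516. -216.    0.]
amber_bottle side [292.3 307.4] 0.22 [ 541. -187.    0.]
amber_bottle top [277.9 161.2] 0.74 [733.  16.   0.]
beaker side [308.3 255.1] 0.77 [626.   1.   0.]
beaker top [285.2 191.4] 0.71 [623.  -4.   0.]
beaker top [156.7 226.2] 0.15 [524. 442.   0.]
meter side [268.4 264.6] 0.83 [513. -18.   0.]
meter side [284.5 408.7] 0.64 [ 467. -453.    0.]
meter top [288.6 223. ] 0.93 [511. -10.   0.]
marker side [222.6 271.4] 0.77 [391. -22.  -0.]
marker side [286.5 413.3] 0.25 [ 469. -464.    0.]
marker top [294.3 260.6] 0.64 [383. -22.   0.]
vial_a side [232.9 185.3] 0.63 [469. 418.   0.]
vial_a side [254.5 180.1] 0.47 [545. 438.   0.]
vial_a top [162.8 245.3] 0.47 [458. 421.   0.]
vial_a top [158.3 226.5] 0.4 [523. 437.   0.]
tweezers side [286.4 409.4] 0.53 [ 470. -456.    0.]
tweezers top [419.  230.1] 0.52 [ 463. -453.    0.]
```

View pics/s_rack.png

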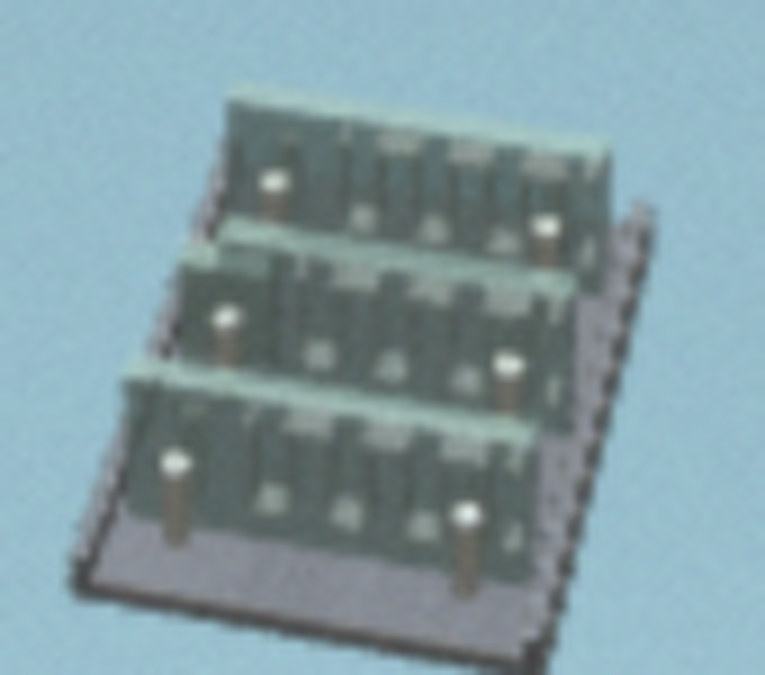

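View pics/t_rack.png

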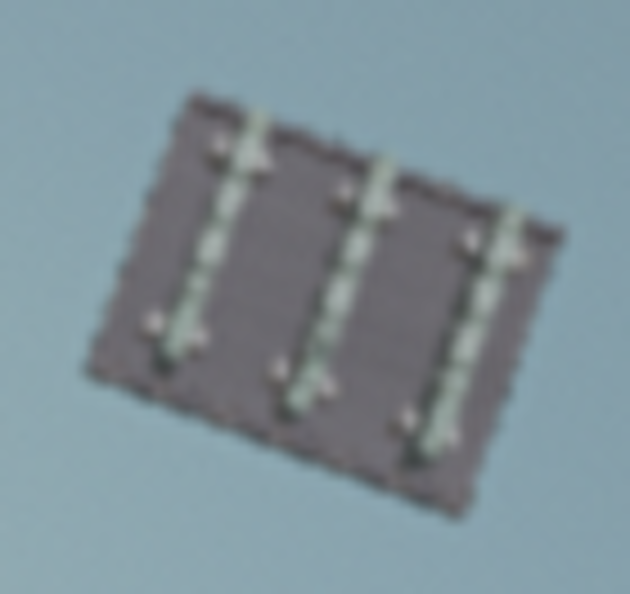

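View pics/s_rd.png

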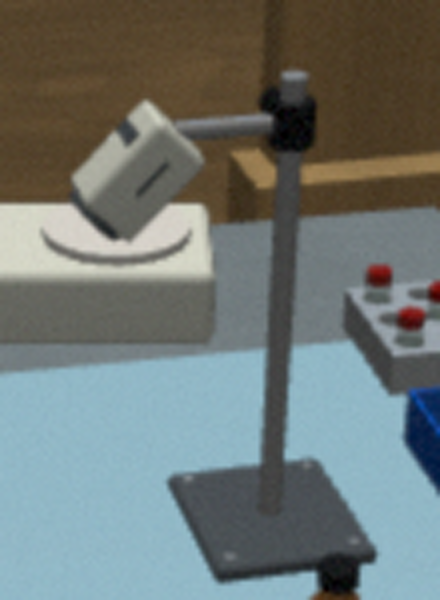

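View pics/t_rd.png

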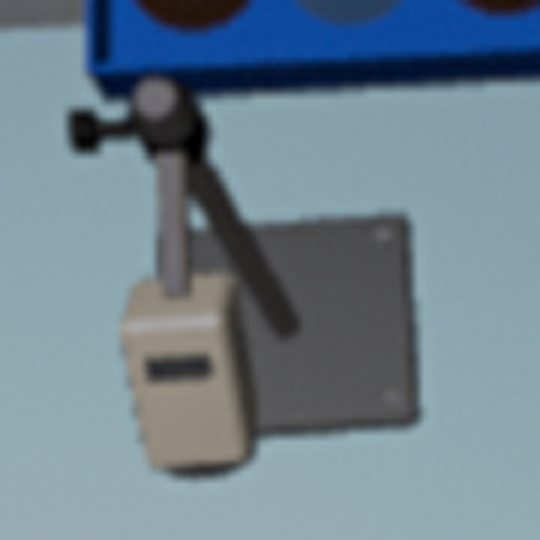

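The side close-up shows the notch on the middle plate's upper-left corner, at about (268,308) in the full image, which is the robot-side end. The label therefore faces away from the side camera, towards +y. Next I'll fit the rack and reader poses.

```bash
cat > fit.py <<'E'
from h import *
from scipy.optimize import least_squares
s,t=cam("side"),cam("top")
# side pins (camera-facing), pairs listed per place (far,mid,near): low-x end, high-x end
sp=np.array([[273,180],[547,227],[226,317],[508,365],[174,463],[467,514]])/9+[245,280]-0.5+0.5/9
def P(p,place,off,e,z): # plate-frame: y axis to notched(low x) end at angle th, x = label side
    th=p[2]; ey=np.array([np.cos(th),np.sin(th)]); ex=np.array([ey[1],-ey[0]])
    return np.r_[p[:2]+ex*(place+off)+ey*e,z]
keys=[(50,36),(50,-36),(0,36),(0,-36),(-50,36),(-50,-36)]
tc=np.array([[195,92],[565,232],[462,520],[88,372]])/9+[320,185]-0.5+0.5/9
def res(p,parts=False):
    a=np.array([proj(s,P(p,k[0],-8,k[1],34))[0] for k in keys])-sp
    cs=[(76,-59,12),(-76,-59,12),(-76,59,12),(76,59,12)]
    b=np.array([proj(t,P(p,k[0],0,k[1],k[2]))[0] for k in cs])-tc
    if parts: return a,b
    return np.r_[a.ravel(),b.ravel()]
r=least_squares(res,[510,-240,np.pi-0.2]); print(r.x,np.degrees(r.x[2])); print(np.round(res(r.x,True)[0],1),np.round(res(r.x,True)[1],1))
for sel,nm in ((0,"side"),(1,"top")):
    q=least_squares(lambda p:res(p,True)[sel].ravel(),r.x).x; print(nm,np.round(q,3))
np.save("rack.npy",r.x)
for c,n,o,k in ((s,"side",(245,280,85,75),9),(t,"top",(320,185,70,66),9)):
    im=cv2.resize(c["frame"][o[1]:o[1]+o[3],o[0]:o[0]+o[2],::-1],None,fx=k,fy=k,interpolation=cv2.INTER_CUBIC)
    def L(pts,col):
        q=(proj(c,pts)-[o[0],o[1]]+0.5)*k; cv2.polylines(im,[np.round(q).astype(int)],True,col,1)
    p=r.x
    L([P(p,*a) for a in [(76,0,59,8),(76,0,-59,8),(-76,0,-59,8),(-76,0,59,8)]],(0,0,255))
    for pl in (-50,0,50):
        for z in (8,56): L([P(p,pl,a,b,z) for a,b in ((4,50),(4,-50),(-4,-50),(-4,50))],(0,255,0))
        for a in (-8,8):
            for b in (36,-36): L([P(p,pl,a,b,35),P(p,pl,a,b,8)],(255,0,255))
    L([P(p,0,4,26,56),P(p,0,4,26,8)],(0,255,255))
    cv2.imwrite(f"pics/fit_{n}.png",im)
E
python3 fit.py
cat > rd.py <<'E'
from h import *
from rig import nets
from scipy.optimize import minimize
m={}
for n in("side","top"):
    for d in nets.trace("reader",n): print(n,d["bbox"],d["confidence"],d["pixels"].sum()); m.setdefault(n,d["pixels"])
pickle.dump(m,open("rdmask.pkl","wb"))
for n in m:
    c=cam(n);im=c["frame"].copy(); im[m[n]]=im[m[n]]//2+np.array([127,0,0],np.uint8); cv2.imwrite(f"pics/m_{n}.png",im[:,:,::-1])
E
python3 rd.py
```

```text
[ 514.00284388 -241.08493321    2.7122573 ] 155.40089624781984
[[ 0.1 -0. ]
 [-0.1 -0.3]
 [-0.  -0.3]
 [-0.  -0.2]
 [-0.  -0.4]
 [-0.1 -0.3]] [[ 0.1 -0.4]
 [ 0.8  0. ]
 [ 0.8  0.1]
 [ 0.   0.1]]
side [ 513.909 -241.837    2.714]
top [ 513.978 -239.662    2.71 ]
side [316.5, 153.2, 73.7, 129.2] 0.95 2504
side [286.4, 316.4, 46.1, 22.9] 0.28 636
top [199.3, 153.7, 57.8, 69.6] 0.89 2101
```

View pics/fit_side.png

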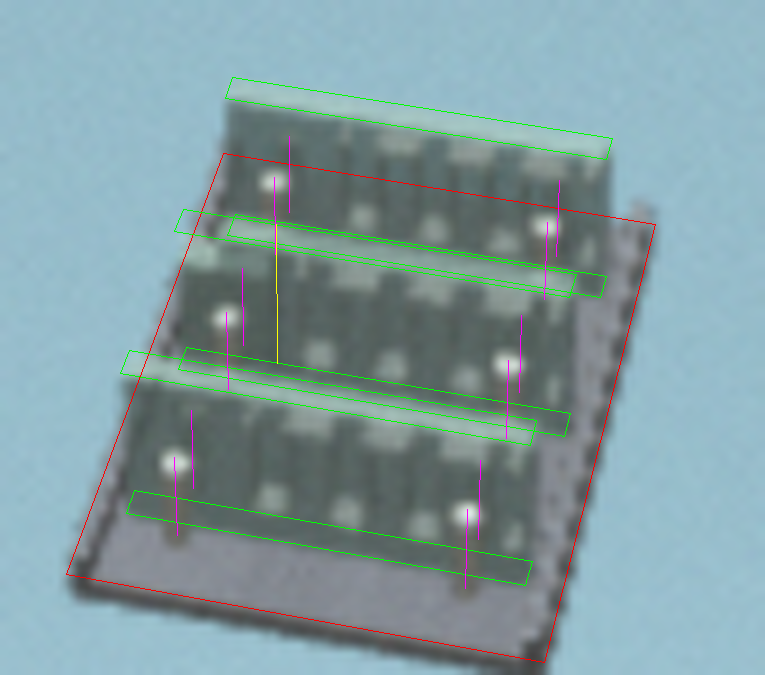

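View pics/fit_top.png

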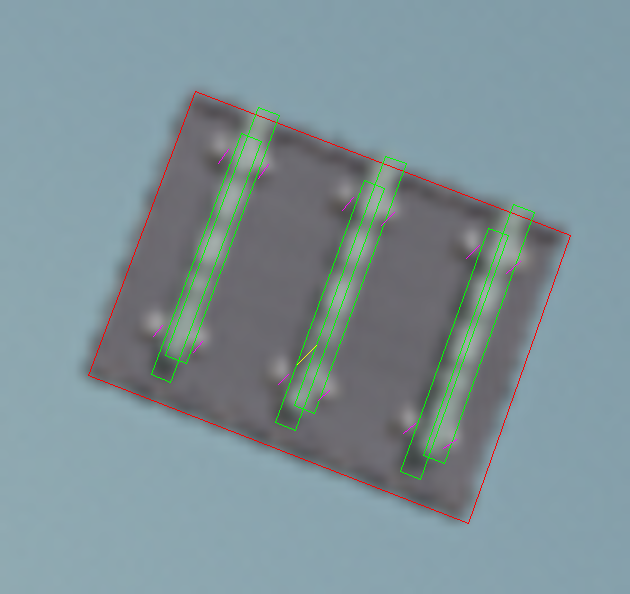

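The rack overlay matches both views to about 1–2 mm: the middle plate is at (514,-241) with its length axis at 155.4°. Next I'll fit the reader.

```bash
cat > rd2.py <<'E'
from h import *
from scipy.optimize import minimize
from scipy.spatial import ConvexHull
m=pickle.load(open("rdmask.pkl","rb")); C={n:cam(n) for n in m}
S=np.sqrt(.5)
def world(p,pts):
    a=p[2]; R=np.array([[np.cos(a),-np.sin(a),0],[np.sin(a),np.cos(a),0],[0,0,1]]); return np.asarray(pts)@R.T+[p[0],p[1],0]
def box(x0,x1,y0,y1,z0,z1): return np.array([[x,y,z] for x in(x0,x1) for y in(y0,y1) for z in(z0,z1)])
sx=np.array([S,0,S]);sz=np.array([-S,0,S]);sy=np.array([0,1,0])
rs=np.array([0,0,185.])
def parts():
    head=[rs+sx*d+sy*y+sz*z for d in(134,214) for y in(-25,25) for z in(-25,25)]
    th=np.linspace(0,2*np.pi,20,endpoint=False)
    nose=[rs+sx*d+24*(np.cos(a)*sy+np.sin(a)*sz) for d in(127,140) for a in th]
    col=[[235+9*np.cos(a),9*np.sin(a),z] for z in(14,369) for a in th]
    base=box(235-65,235+65,-75,75,0,14)
    armp=box(150,235,-7,7,322,336)
    return [np.array(q) for q in(head,nose,col,base,armp)]
PT=parts()
def render(p,n,ss=4):
    c=C[n]; im=np.zeros((420*ss//1,560*ss),np.uint8)
    for q in PT:
        uv=proj(c,world(p,q)); h=cv2.convexHull(np.float32(uv+0.5)*ss); cv2.fillConvexPoly(im,np.int32(np.round(h*16)),255,shift=4)
    return cv2.resize(im,(560,420),interpolation=cv2.INTER_AREA)/255.
def cost(p,ns=("side","top")): return sum(np.abs(render(p,n)-m[n]).sum() for n in ns)
if __name__=="__main__":
    col=onz(C["top"],(208,159.7),14); col2=onz(C["side"],(326.7,197.5),14); print(col,col2)
    b=None
    for a in np.radians([-15,-8,0,8,15]):
        p0=[col[0]-235*np.cos(a),col[1]-235*np.sin(a),a]
        r=minimize(cost,p0,method="Nelder-Mead",options=dict(initial_simplex=[p0,[p0[0]+8,p0[1],a],[p0[0],p0[1]+8,a],[p0[0],p0[1]-10,a+.06]],xatol=.05,fatol=.5))
        print(np.round(r.x,3),r.fun)
        if b is None or r.fun<b.fun:b=r
    for ns in(("side",),("top",)):
        r=minimize(lambda p:cost(p,ns),b.x,method="Nelder-Mead",options=dict(initial_simplex=[b.x,b.x+[8,0,0],b.x+[0,8,0],b.x+[0,-5,.05]])); print(ns,np.round(r.x,3),r.fun)
    np.save("rd.npy",b.x)
    for n,(x,y,w,h,k) in dict(side=(260,70,110,150,4),top=(160,105,90,90,6)).items():
        im=cv2.resize(C[n]["frame"][y:y+h,x:x+w,::-1],None,fx=k,fy=k,interpolation=cv2.INTER_CUBIC)
        for q in PT:
            hh=cv2.convexHull(np.float32((proj(C[n],world(b.x,q))-[x,y]+.5)*k)); cv2.polylines(im,[np.int32(hh)],True,(0,0,255),1)
        cv2.imwrite(f"pics/rd_{n}.png",im)
E
python3 rd2.py
python3 - <<'E'
import cv2,numpy as np
a=cv2.imread("pics/rd_side.png");b=cv2.imread("pics/rd_top.png")
o=np.zeros((600,980,3),np.uint8);o[:,:440]=a;o[:540,440:]=b
cv2.imwrite("pics/rd_both.png",cv2.resize(o,(800,490)))
E
```

```text
[747.72794893 259.79518881  14.        ] [749.31823035 258.35514301  14.        ]
[5.16581e+02 2.57192e+02 3.00000e-02] 687.6980392156863
[5.16560e+02 2.57174e+02 3.00000e-02] 687.7686274509804
[5.16604e+02 2.57254e+02 3.00000e-02] 689.4627450980392
[5.16653e+02 2.56968e+02 3.20000e-02] 688.4509803921569
[5.16567e+02 2.57399e+02 2.90000e-02] 688.4117647058823
('side',) [5.17419e+02 2.66550e+02 7.00000e-03] 434.20784313725494
('top',) [5.17276e+02 2.55533e+02 3.40000e-02] 214.5450980392157
```

View pics/rd_both.png

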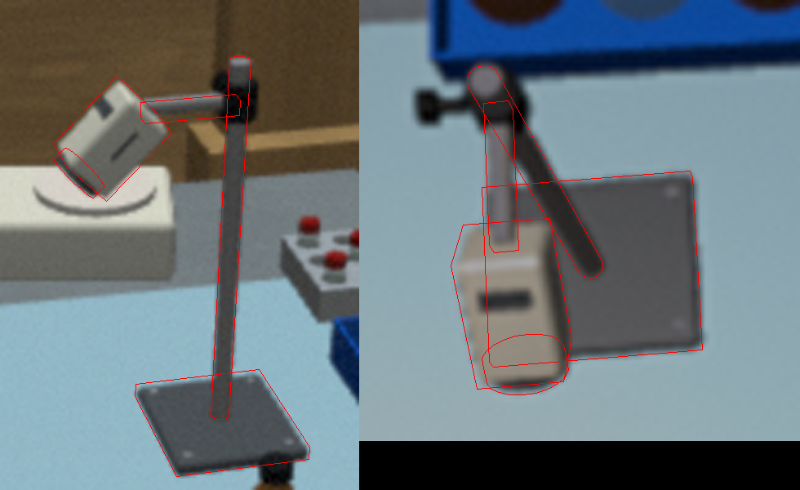

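The reader fit gives the reading point at about (516.6, 257.2, 185) with a yaw of 0.03 rad. The current tool orientation already lines up with the plate. I'll move over the rack, staying well inside of the reader, and pre-close the jaw part-way.

apply_moves(
  moves=[
    {"tx": 0.5, "ty": -1.5, "tz": 0, "jaw": 50},
    {"tx": 1.5, "ty": -4.5, "tz": 0, "jaw": 50},
    {"tx": 2.6, "ty": -8.3, "tz": 0, "jaw": 50},
    {"tx": 3.8, "ty": -12.1, "tz": 0, "jaw": 50},
    {"tx": 5, "ty": -15.9, "tz": 0, "jaw": 50},
    {"tx": 6.2, "ty": -19.7, "tz": 0, "jaw": 50},
    {"tx": 7.4, "ty": -23.5, "tz": 0, "jaw": 50},
    {"tx": 8.6, "ty": -27.3, "tz": 0, "jaw": 50},
    {"tx": 9.8, "ty": -31.1, "tz": 0, "jaw": 50},
    {"tx": 11, "ty": -34.9, "tz": 0, "jaw": 50},
    {"tx": 12.2, "ty": -38.7, "tz": 0, "jaw": 50},
    {"tx": 13.4, "ty": -42.5, "tz": 0, "jaw": 50},
    {"tx": 14.6, "ty": -46.3, "tz": 0, "jaw": 50},
    {"tx": 15.8, "ty": -50.1, "tz": 0, "jaw": 50},
    {"tx": 17, "ty": -53.9, "tz": 0, "jaw": 50},
    {"tx": 18.2, "ty": -57.7, "tz": 0, "jaw": 50},
    {"tx": 19.4, "ty": -61.5, "tz": 0, "jaw": 50},
    {"tx": 20.6, "ty": -65.3, "tz": 0, "jaw": 50},
    {"tx": 21.8, "ty": -69.1, "tz": 0, "jaw": 50},
    {"tx": 23, "ty": -72.9, "tz": 0, "jaw": 50},
  ],
)

```text
schema error: expected keys tx, ty, tz, wx, wy, wz, jaw
```

apply_moves(
  moves=[
    {"tx": 0.5, "ty": -1.5, "tz": 0, "wx": 0, "wy": 0, "wz": 0, "jaw": 50},
    {"tx": 1.5, "ty": -4.5, "tz": 0, "wx": 0, "wy": 0, "wz": 0, "jaw": 50},
    {"tx": 2.6, "ty": -8.3, "tz": 0, "wx": 0, "wy": 0, "wz": 0, "jaw": 50},
    {"tx": 3.8, "ty": -12.1, "tz": 0, "wx": 0, "wy": 0, "wz": 0, "jaw": 50},
    {"tx": 5, "ty": -15.9, "tz": 0, "wx": 0, "wy": 0, "wz": 0, "jaw": 50},
    {"tx": 6.2, "ty": -19.7, "tz": 0, "wx": 0, "wy": 0, "wz": 0, "jaw": 50},
    {"tx": 7.4, "ty": -23.5, "tz": 0, "wx": 0, "wy": 0, "wz": 0, "jaw": 50},
    {"tx": 8.6, "ty": -27.3, "tz": 0, "wx": 0, "wy": 0, "wz": 0, "jaw": 50},
    {"tx": 9.8, "ty": -31.1, "tz": 0, "wx": 0, "wy": 0, "wz": 0, "jaw": 50},
    {"tx": 11, "ty": -34.9, "tz": 0, "wx": 0, "wy": 0, "wz": 0, "jaw": 50},
    {"tx": 12.2, "ty": -38.7, "tz": 0, "wx": 0, "wy": 0, "wz": 0, "jaw": 50},
    {"tx": 13.4, "ty": -42.5, "tz": 0, "wx": 0, "wy": 0, "wz": 0, "jaw": 50},
    {"tx": 14.6, "ty": -46.3, "tz": 0, "wx": 0, "wy": 0, "wz": 0, "jaw": 50},
    {"tx": 15.8, "ty": -50.1, "tz": 0, "wx": 0, "wy": 0, "wz": 0, "jaw": 50},
    {"tx": 17, "ty": -53.9, "tz": 0, "wx": 0, "wy": 0, "wz": 0, "jaw": 50},
    {"tx": 18.2, "ty": -57.7, "tz": 0, "wx": 0, "wy": 0, "wz": 0, "jaw": 50},
    {"tx": 19.4, "ty": -61.5, "tz": 0, "wx": 0, "wy": 0, "wz": 0, "jaw": 50},
    {"tx": 20.6, "ty": -65.3, "tz": 0, "wx": 0, "wy": 0, "wz": 0, "jaw": 50},
    {"tx": 21.8, "ty": -69.1, "tz": 0, "wx": 0, "wy": 0, "wz": 0, "jaw": 50},
    {"tx": 23, "ty": -72.9, "tz": 0, "wx": 0, "wy": 0, "wz": 0, "jaw": 50},
  ],
)

```text
t: 3.27
eef_pos: [490.7, -163.0, 231.6]
tcp_rot: [[0.417, 0.001, -0.909], [0.909, -0.0, 0.417], [0.0, -1.0, -0.001]]
force: [1.1, 0.6, 0.4]
width: 42.4
```

apply_moves(
  moves=[
    {"tx": 0.8, "ty": -2.7, "tz": -2, "wx": 0, "wy": 0, "wz": 0, "jaw": 50},
    {"tx": 1.6, "ty": -5.4, "tz": -4, "wx": 0, "wy": 0, "wz": 0, "jaw": 50},
    {"tx": 2.35, "ty": -8, "tz": -7, "wx": 0, "wy": 0, "wz": 0, "jaw": 50},
    {"tx": 2.35, "ty": -8, "tz": -10, "wx": 0, "wy": 0, "wz": 0, "jaw": 50},
    {"tx": 2.35, "ty": -8, "tz": -12, "wx": 0, "wy": 0, "wz": 0, "jaw": 50},
    {"tx": 2.35, "ty": -8, "tz": -12, "wx": 0, "wy": 0, "wz": 0, "jaw": 50},
    {"tx": 2.35, "ty": -8, "tz": -12, "wx": 0, "wy": 0, "wz": 0, "jaw": 50},
  ],
)

```text
t: 3.85
eef_pos: [512.9, -240.3, 110.0]
tcp_rot: [[0.417, -0.003, -0.909], [0.909, 0.002, 0.417], [0.0, -1.0, 0.003]]
force: [-0.1, -0.5, 0.4]
width: 42.3
```

```bash
cat > look.py <<'E'
import sys
from h import *
from rig import read_camera, robot
i=sys.argv[1]
for n in ("side","top"):
    c=read_camera(n); pickle.dump(c,open(f"{n}{i}.pkl","wb"))
s=robot.read_state(); print(np.round(s["t"],2),np.round(s["eef_pos"],1),np.round(s["joint_pos"],1),np.round(s["force"],1),round(s["width"],1)); print(np.round(s["tcp_rot"],3).tolist())
E
python3 look.py 1
python3 - <<'E'
from h import *
for n,(x,y,w,h,k) in dict(side=(235,250,110,110,5),top=(300,160,110,110,5)).items(): crop(cam(n,1)["frame"],x,y,w,h,k,f"pics/{n}1.png")
E
```

```text
3.95 [ 515.2 -241.3  112.9] [-29.5  19.6 106.3   0.   53.9 -94.9] [-0.  -0.7  0.5] 42.9
[[0.416, 0.003, -0.909], [0.909, -0.001, 0.416], [-0.0, -1.0, -0.003]]
```

View pics/side1.png

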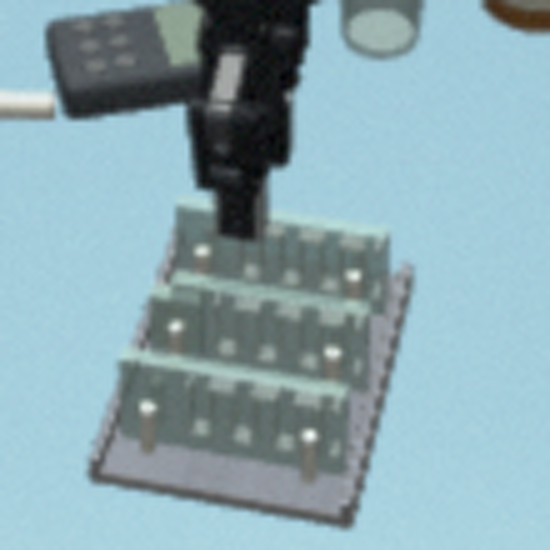

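View pics/top1.png

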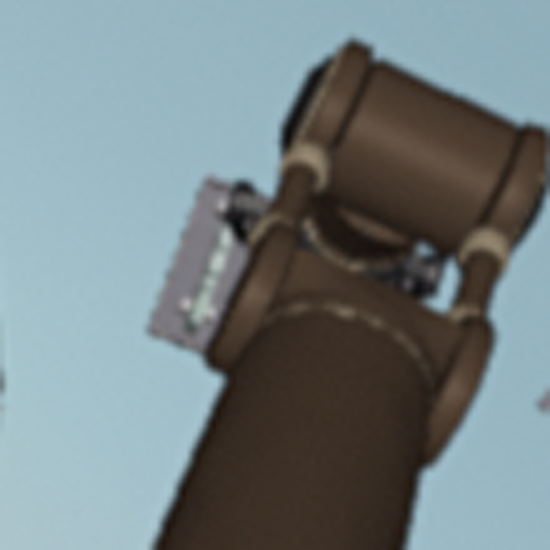

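The gripper hangs over the middle plate with its near finger tip at crop (240,237) in the side view. I'll check that against the model before descending.

Run:
```python
from h import *
c=cam("side",1); p=np.array([514,-241,112.]); ex=np.array([.416,.909,0]); ez=np.array([0,0,1]); ey=np.array([-.909,.416,0])
for off in (-21,-29,-36):
  for dz in (0,6):
    print(off,dz,((proj(c,[p+ex*off+ey*e+ez*dz for e in(-11,11)])-[235,250]+.5)*5).round().tolist())
```

```text
-21 0 [[272.0, 232.0], [222.0, 224.0]]
-21 6 [[272.0, 221.0], [222.0, 213.0]]
-29 0 [[268.0, 244.0], [218.0, 236.0]]
-29 6 [[268.0, 234.0], [218.0, 226.0]]
-36 0 [[265.0, 256.0], [214.0, 247.0]]
-36 6 [[265.0, 245.0], [214.0, 237.0]]
```

apply_moves(
  moves=[
    {"tx": 0, "ty": 0, "tz": -1.5, "wx": 0, "wy": 0, "wz": 0, "jaw": 50},
    {"tx": 0, "ty": 0, "tz": -3.5, "wx": 0, "wy": 0, "wz": 0, "jaw": 50},
    {"tx": 0, "ty": 0, "tz": -5.5, "wx": 0, "wy": 0, "wz": 0, "jaw": 50},
    {"tx": 0, "ty": 0, "tz": -7.2, "wx": 0, "wy": 0, "wz": 0, "jaw": 50},
    {"tx": 0, "ty": 0, "tz": -8.5, "wx": 0, "wy": 0, "wz": 0, "jaw": 50},
    {"tx": 0, "ty": 0, "tz": -9.2, "wx": 0, "wy": 0, "wz": 0, "jaw": 50},
    {"tx": 0, "ty": 0, "tz": -9.2, "wx": 0, "wy": 0, "wz": 0, "jaw": 50},
    {"tx": 0, "ty": 0, "tz": -9.2, "wx": 0, "wy": 0, "wz": 0, "jaw": 50},
  ],
  squeeze=20,
)

```text
t: 4.62
eef_pos: [514.8, -241.1, 20.2]
tcp_rot: [[0.416, 0.001, -0.909], [0.909, -0.001, 0.416], [-0.0, -1.0, -0.001]]
force: [-0.5, -0.1, 0.4]
width: 42.5
```

```bash
python3 look.py 2
python3 - <<'E'
from h import *
for n,(x,y,w,h,k) in dict(side=(235,250,110,110,5)).items(): crop(cam(n,2)["frame"],x,y,w,h,k,f"pics/{n}2.png")
E
```

```text
4.72 [ 515.2 -241.5   20.7] [-29.5  27.9 107.9  -0.   44.1 -94.9] [-0.5  0.1  0.4] 42.7
[[0.417, 0.002, -0.909], [0.909, -0.001, 0.417], [-0.0, -1.0, -0.003]]
```

View pics/side2.png

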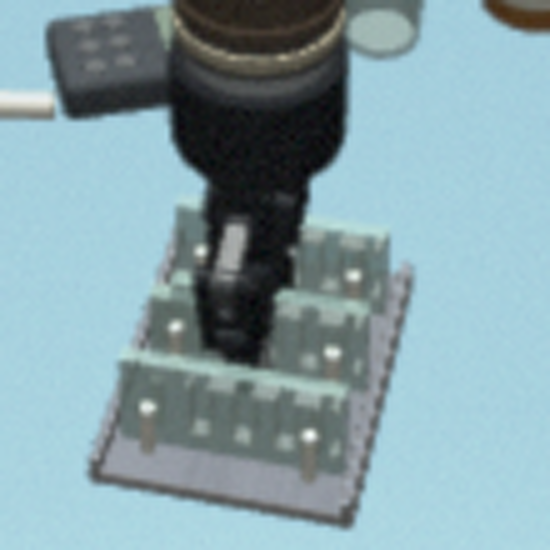

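The fingers straddle the middle plate between its pins, with no contact force. I'll close the jaws.

apply_moves(
  moves=[
    {"tx": 0, "ty": 0, "tz": 0, "wx": 0, "wy": 0, "wz": 0, "jaw": 30},
    {"tx": 0, "ty": 0, "tz": 0, "wx": 0, "wy": 0, "wz": 0, "jaw": 15},
    {"tx": 0, "ty": 0, "tz": 0, "wx": 0, "wy": 0, "wz": 0, "jaw": 10},
    {"tx": 0, "ty": 0, "tz": 0, "wx": 0, "wy": 0, "wz": 0, "jaw": 5},
    {"tx": 0, "ty": 0, "tz": 0, "wx": 0, "wy": 0, "wz": 0, "jaw": 0},
    {"tx": 0, "ty": 0, "tz": 0, "wx": 0, "wy": 0, "wz": 0, "jaw": 0},
    {"tx": 0, "ty": 0, "tz": 0, "wx": 0, "wy": 0, "wz": 0, "jaw": 0},
    {"tx": 0, "ty": 0, "tz": 0, "wx": 0, "wy": 0, "wz": 0, "jaw": 0},
  ],
  squeeze=25,
)

```text
t: 5.38
eef_pos: [514.5, -240.9, 20.0]
tcp_rot: [[0.417, 0.001, -0.909], [0.909, -0.0, 0.417], [0.0, -1.0, -0.001]]
force: [-0.8, 2.6, 6.0]
width: 7.7
```

apply_moves(
  moves=[
    {"tx": 0, "ty": 0, "tz": 0, "wx": 0, "wy": 0, "wz": 0, "jaw": 0},
    {"tx": 0, "ty": 0, "tz": 0, "wx": 0, "wy": 0, "wz": 0, "jaw": 0},
  ],
  squeeze=40,
)

```text
t: 5.55
eef_pos: [514.5, -240.9, 20.0]
tcp_rot: [[0.417, 0.001, -0.909], [0.909, -0.0, 0.417], [0.0, -1.0, -0.001]]
force: [0.1, 1.3, 5.6]
width: 7.5
```

Gripped at 7.6 mm width. Lifting straight up.

apply_moves(
  moves=[
    {"tx": 0, "ty": 0, "tz": 0.3, "wx": 0, "wy": 0, "wz": 0, "jaw": 0},
    {"tx": 0, "ty": 0, "tz": 0.8, "wx": 0, "wy": 0, "wz": 0, "jaw": 0},
    {"tx": 0, "ty": 0, "tz": 1.5, "wx": 0, "wy": 0, "wz": 0, "jaw": 0},
    {"tx": 0, "ty": 0, "tz": 2.5, "wx": 0, "wy": 0, "wz": 0, "jaw": 0},
    {"tx": 0, "ty": 0, "tz": 3.5, "wx": 0, "wy": 0, "wz": 0, "jaw": 0},
    {"tx": 0, "ty": 0, "tz": 5, "wx": 0, "wy": 0, "wz": 0, "jaw": 0},
    {"tx": 0, "ty": 0, "tz": 7, "wx": 0, "wy": 0, "wz": 0, "jaw": 0},
    {"tx": 0, "ty": 0, "tz": 9.5, "wx": 0, "wy": 0, "wz": 0, "jaw": 0},
    {"tx": 0, "ty": 0, "tz": 12, "wx": 0, "wy": 0, "wz": 0, "jaw": 0},
    {"tx": 0, "ty": 0, "tz": 14, "wx": 0, "wy": 0, "wz": 0, "jaw": 0},
    {"tx": 0, "ty": 0, "tz": 15, "wx": 0, "wy": 0, "wz": 0, "jaw": 0},
    {"tx": 0, "ty": 0, "tz": 15, "wx": 0, "wy": 0, "wz": 0, "jaw": 0},
  ],
)

```text
t: 6.55
eef_pos: [516.2, -242.3, 173.4]
tcp_rot: [[0.417, 0.006, -0.909], [0.909, -0.004, 0.417], [-0.001, -1.0, -0.008]]
force: [0.5, 0.7, -1.3]
width: 7.6
```

```bash
python3 look.py 3
python3 - <<'E'
from h import *
for n,(x,y,w,h,k) in dict(side=(225,210,120,140,4)).items(): crop(cam(n,3)["frame"],x,y,w,h,k,f"pics/{n}3.png")
E
```

```text
6.65 [ 513.7 -240.9  169.4] [-29.5  15.2 104.5  -0.   60.3 -94.9] [-0.5  0.5 -1. ] 7.4
[[0.417, 0.0, -0.909], [0.909, -0.0, 0.417], [-0.0, -1.0, -0.0]]
```

View pics/side3.png

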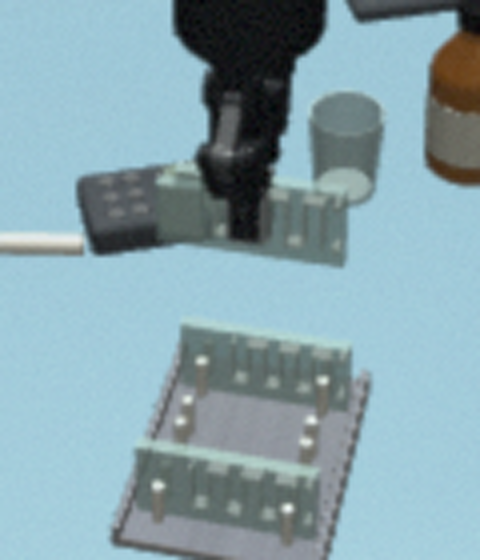

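The notched plate is out and the two plain plates remain in the rack. The frosted left end is clear of the fingers. I'll overlay the expected in-hand pose, then plan the transfer.

Run:
```python
from h import *
c=cam("side",3); x,y,w,h,k=225,210,120,140,4
im=cv2.imread("pics/side3.png")
ey=np.array([-.909,.417,0]); ex=np.array([.417,.909,0]); ez=np.array([0,0,1.])
ce=np.array([514,-241,169.5])+[0,0,12.2]
for a in(4,-4):
    pts=[ce+ex*a+ey*b+ez*d for b,d in((-50,24),(40,24),(40,14),(50,14),(50,-24),(-50,-24))]
    cv2.polylines(im,[np.int32((proj(c,pts)-[x,y]+.5)*k)],True,(0,0,255),1)
pts=[ce+ex*4+ey*26+ez*d for d in(24,-24)]
cv2.polylines(im,[np.int32((proj(c,pts)-[x,y]+.5)*k)],True,(0,255,255),1)
cv2.imwrite("pics/ov3.png",im)
# target
p=np.load("rd.npy");a=p[2];S=.5**.5
X=np.array([np.cos(a)*S,np.sin(a)*S,S]);Y=np.array([-np.sin(a),np.cos(a),0]);Z=np.cross(X,Y)
rs=np.array([p[0],p[1],185.])
R=np.c_[X,Y,Z]; cen=rs-R@[4,38,-2]; tcp=cen-Z*12.2
Rt=np.c_[X,-Z,Y]; print("cen",cen,"tcp",tcp); print(Rt.round(3).tolist())
R0=np.array([[.417,0,-.909],[.909,0,.417],[0,-1,0]])
rv=cv2.Rodrigues(Rt@R0.T)[0].ravel(); print("rotvec",rv,np.degrees(np.linalg.norm(rv)))
print("shift",(tcp-np.array([513.96,-240.85,169.3]))/10)
```

```text
cen [513.47568698 219.0817038  183.58578644] tcp [522.09853814 219.33945912 174.95908371]
[[0.707, 0.707, -0.03], [0.021, 0.021, 1.0], [0.707, -0.707, 0.0]]
rotvec [ 0.45599113 -0.68802582 -1.05073859] 76.55708938884426
shift [ 0.81385381 46.01894591  0.56590837]
```

View pics/ov3.png

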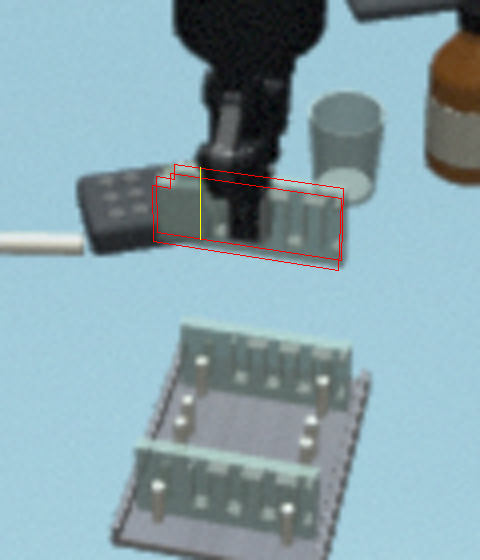

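The overlay matches the held plate to about 1 mm. I'll transfer it towards the reader while turning, keeping a standoff towards the robot.

apply_moves(
  moves=[
    {"tx": -0.4, "ty": 1.2, "tz": 0.3, "wx": 0.0285, "wy": -0.043, "wz": -0.0657, "jaw": 0},
    {"tx": -0.8, "ty": 3.2, "tz": 0.6, "wx": 0.057, "wy": -0.086, "wz": -0.1314, "jaw": 0},
    {"tx": -1.2, "ty": 5.5, "tz": 0.9, "wx": 0.0855, "wy": -0.129, "wz": -0.197, "jaw": 0},
    {"tx": -1.6, "ty": 8, "tz": 1.2, "wx": 0.114, "wy": -0.172, "wz": -0.2628, "jaw": 0},
    {"tx": -2, "ty": 10.5, "tz": 1.5, "wx": 0.1425, "wy": -0.215, "wz": -0.3285, "jaw": 0},
    {"tx": -2.4, "ty": 13, "tz": 1.8, "wx": 0.171, "wy": -0.258, "wz": -0.394, "jaw": 0},
    {"tx": -2.8, "ty": 15.5, "tz": 2.1, "wx": 0.1995, "wy": -0.301, "wz": -0.46, "jaw": 0},
    {"tx": -3.2, "ty": 18, "tz": 2.4, "wx": 0.228, "wy": -0.344, "wz": -0.5255, "jaw": 0},
    {"tx": -3.6, "ty": 20.5, "tz": 2.7, "wx": 0.2565, "wy": -0.387, "wz": -0.591, "jaw": 0},
    {"tx": -4, "ty": 23, "tz": 3, "wx": 0.285, "wy": -0.43, "wz": -0.657, "jaw": 0},
    {"tx": -4, "ty": 25.5, "tz": 2.8, "wx": 0.3135, "wy": -0.473, "wz": -0.7225, "jaw": 0},
    {"tx": -4, "ty": 28, "tz": 2.6, "wx": 0.342, "wy": -0.516, "wz": -0.788, "jaw": 0},
    {"tx": -4, "ty": 30.5, "tz": 2.4, "wx": 0.3705, "wy": -0.559, "wz": -0.854, "jaw": 0},
    {"tx": -4, "ty": 33, "tz": 2.2, "wx": 0.399, "wy": -0.602, "wz": -0.92, "jaw": 0},
    {"tx": -4, "ty": 35.5, "tz": 1.9, "wx": 0.4275, "wy": -0.645, "wz": -0.985, "jaw": 0},
    {"tx": -4, "ty": 38, "tz": 1.6, "wx": 0.456, "wy": -0.688, "wz": -1.0507, "jaw": 0},
    {"tx": -4, "ty": 40.5, "tz": 1.3, "wx": 0.456, "wy": -0.688, "wz": -1.0507, "jaw": 0},
    {"tx": -4, "ty": 43, "tz": 1, "wx": 0.456, "wy": -0.688, "wz": -1.0507, "jaw": 0},
    {"tx": -4, "ty": 45, "tz": 0.7, "wx": 0.456, "wy": -0.688, "wz": -1.0507, "jaw": 0},
    {"tx": -4, "ty": 46, "tz": 0.57, "wx": 0.456, "wy": -0.688, "wz": -1.0507, "jaw": 0},
  ],
)

```text
t: 8.32
eef_pos: [467.8, 94.8, 177.3]
tcp_rot: [[0.759, 0.647, -0.065], [0.091, -0.007, 0.996], [0.644, -0.762, -0.065]]
force: [0.4, 0.1, -0.6]
width: 7.4
```

```bash
python3 look.py 4
python3 - <<'E'
from h import *
crop(cam("side",4)["frame"],200,60,180,150,4,"pics/side4.png")
crop(cam("top",4)["frame"],140,105,150,130,4,"pics/top4.png")
E
```

```text
8.42 [467.3  95.2 176.9] [ 11.4 -12.5 142.4 -36.7  12.9  39.3] [ 0.4  0.3 -1.2] 7.3
[[0.76, 0.646, -0.068], [0.095, -0.006, 0.995], [0.643, -0.763, -0.066]]
```

View pics/side4.png

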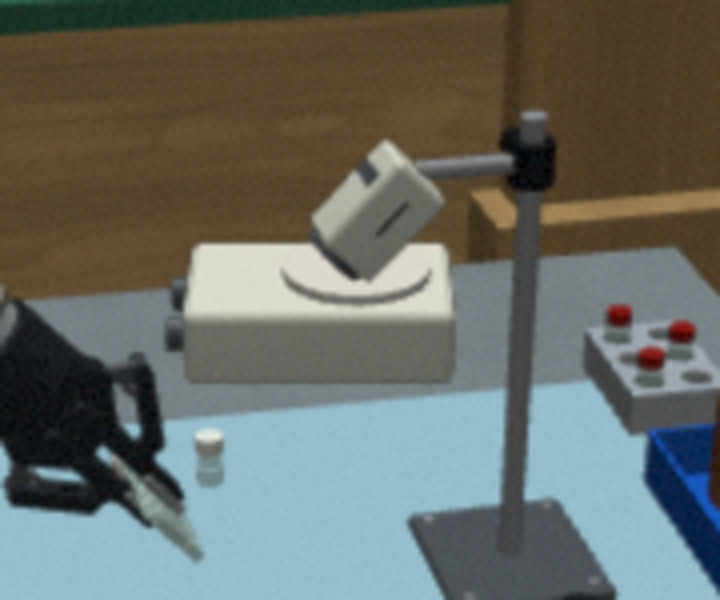

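View pics/top4.png

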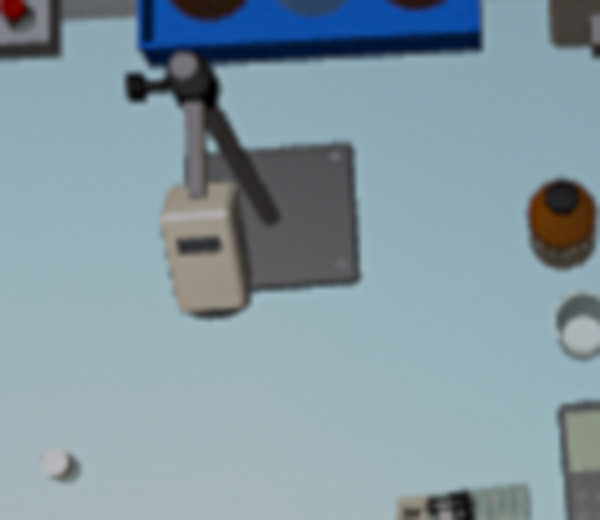

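The move lagged: the wrist is near alignment (q5 = 13°, q4 = -37°), and q4 has a limit at -68°. Before going on, I'll fit a kinematic model to check that the target pose is reachable.

```bash
cat > kin.py <<'E'
import numpy as np
from scipy.spatial.transform import Rotation as Ro
from scipy.optimize import least_squares
D=[([61.381,17.706,93.691,-.002,68.737,-3.992],[260.065,567.407,230.022]),
([-29.5,19.6,106.3,0,53.9,-94.9],[515.2,-241.3,112.9]),
([-29.5,27.9,107.9,0,44.1,-94.9],[515.2,-241.5,20.7]),
([-29.5,15.2,104.5,0,60.3,-94.9],[513.7,-240.9,169.4]),
([11.4,-12.5,142.4,-36.7,12.9,39.3],[467.3,95.2,176.9])]
R4=np.array([[0.76,0.646,-0.068],[0.095,-0.006,0.995],[0.643,-0.763,-0.066]])
# local arm frame: x fwd, z up; forearm axis fa; tool axis = wrist rotation
def fk(q,p):
    a1,d1,L2,L3,e,d6=p; q=np.radians(q)
    Rz=Ro.from_euler("z",q[0])
    R2=Rz*Ro.from_euler("y",q[1]); R3=Rz*Ro.from_euler("y",q[1]+q[2])
    elbow=Rz.apply([a1,0,d1])+R2.apply([0,0,L2])
    wc=elbow+R3.apply([e,0,L3])
    R5=R3*Ro.from_euler("z",q[3])*Ro.from_euler("y",q[4])*Ro.from_euler("z",q[5])
    tcp=wc+R5.apply([0,0,d6])
    M=R5.as_matrix()  # z = tool y
    return tcp,M
# tool: y=M z ; determine x
def tool(M,k): # k offset rotation about tool axis
    Q=M@Ro.from_euler("z",k).as_matrix(); y=Q[:,2]; x=Q[:,0]; return np.c_[x,y,np.cross(x,y)]
if __name__=="__main__":
    f=lambda p: np.concatenate([fk(q,p)[0]-x for q,x in D]+[(np.array(p)-[0,350,400,400,0,250])*0.002])
    r=least_squares(f,[0,350,400,400,0,250]); print(r.x.round(1)); print(np.round([fk(q,r.x)[0]-x for q,x in D],1))
    np.save("kin.npy",r.x)
    for q,x in D: print(tool(fk(q,r.x)[1],0).round(3).tolist())
E
python3 kin.py
```

```text
[ 31.4 279.3 417.  501.6  14.4 249.7]
[[ 36.6 -23.7   0.5]
 [-19.1 -39.4   3.8]
 [-22.3 -37.4   7.8]
 [-18.2 -39.4   1.6]
 [  4.7 -34.  -13.7]]
[[-0.417, -0.001, 0.909], [-0.909, -0.002, -0.417], [0.002, -1.0, -0.0]]
[[-0.416, 0.003, 0.909], [-0.909, -0.002, -0.416], [0.0, -1.0, 0.003]]
[[-0.416, 0.002, 0.909], [-0.909, -0.001, -0.416], [0.0, -1.0, 0.002]]
[[-0.416, -0.0, 0.909], [-0.909, -0.0, -0.416], [0.0, -1.0, 0.0]]
[[-0.759, 0.647, 0.069], [-0.095, -0.006, -0.995], [-0.644, -0.763, 0.066]]
```

```bash
sed -i 's/a1,d1,L2,L3,e,d6=p;/a1,d1,L2,L3,e,d6,b=p;/; s/elbow=Rz.apply(\[a1,0,d1\])/elbow=Rz.apply([a1,b,d1])/; s/\[0,350,400,400,0,250\]/[0,350,400,400,0,250,40]/g' kin.py
cat >> kin.py <<'E'
    tgt=np.array([522.1,219.34,174.96]); 
    def ik(tcp,Rt,q0,p=r.x):
        from scipy.optimize import least_squares as ls
        g=lambda q: np.r_[(fk(q,p)[0]-tcp)/5,(tool(fk(q,p)[1],np.pi)-Rt).ravel()*50]
        best=None
        for d in range(60):
            rng=np.random.default_rng(d); s=ls(g,np.array(q0)+rng.normal(0,1,6)*[10,10,10,40,15,40])
            if s.cost<1e-3 and 0<s.x[4]<180:
                x=s.x.copy(); x[3]=(x[3]+180+68)%360-180-68+0; x[5]=(x[5]+180)%360-180
                x[3]=x[3]
                return x
    S=.5**.5
    for roll in (-20,-10,0,10,20):
      for dx in (0,-50):
        a=.03; X=np.array([np.cos(a)*S,np.sin(a)*S,S]);Y=np.array([-np.sin(a),np.cos(a),0]);Z=np.cross(X,Y)
        R=np.c_[X,Y,Z]@Ro.from_euler("x",roll,degrees=True).as_matrix()
        rs=np.array([516.6+dx,257.2,185]); cen=rs-R@[4,38,-2]; tcp=cen-R[:,2]*12.2
        q=ik(tcp,np.c_[R[:,0],-R[:,2],R[:,1]],[18,0,130,-60,15,60]); print(roll,dx,None if q is None else q.round(1))
E
python3 kin.py
```

```text
[  1.8 313.2 480.9 524.7  36.5 316.   43.4]
[[ 0.  -0.1 -0.2]
 [ 0.4 -0.5  0. ]
 [-0.3  0.1 -0.2]
 [-0.1  0.2  0.1]
 [-0.1  0.3  0.2]]
[[-0.417, -0.001, 0.909], [-0.909, -0.002, -0.417], [0.002, -1.0, -0.0]]
[[-0.416, 0.003, 0.909], [-0.909, -0.002, -0.416], [0.0, -1.0, 0.003]]
[[-0.416, 0.002, 0.909], [-0.909, -0.001, -0.416], [0.0, -1.0, 0.002]]
[[-0.416, -0.0, 0.909], [-0.909, -0.0, -0.416], [0.0, -1.0, 0.0]]
[[-0.759, 0.647, 0.069], [-0.095, -0.006, -0.995], [-0.644, -0.763, 0.066]]
-20 0 [ 41.2  10.  124.2 -68.5  47.5  98. ]
-20 -50 [ 45.9   6.6 128.3 -66.9  50.4 100.5]
-10 0 [ 35.7   5.2 129.1 -72.9  33.9  97.6]
-10 -50 [ 40.4   1.2 133.4 -71.5  37.   99.8]
0 0 [ 28.6   1.8 132.9 -79.7  19.   98.9]
0 -50 [ 32.9  -3.  137.6 -78.1  22.  100.4]
10 0 [  20.3    0.7  135.5 -120.     3.8  133.1]
10 -50 [  23.6   -4.8  140.6 -104.2    5.8  119.7]
20 0 [  11.6    2.2  136.4 -246.9   14.  -106.6]
20 -50 [  13.6   -3.6  142.  -243.5   12.8 -108.6]
```

```bash
cat > ik2.py <<'E'
from kin import *
p=np.load("kin.npy")
def solve(tcp,Rt,q0):
    g=lambda q: np.r_[(fk(q,p)[0]-tcp)/5,(tool(fk(q,p)[1],np.pi)-Rt).ravel()*50]
    for d in range(80):
        rng=np.random.default_rng(d); s=least_squares(g,np.array(q0)+rng.normal(0,1,6)*[10,10,10,60,15,60])
        if s.cost<1e-3 and 0<s.x[4]<180:
            x=s.x.copy(); x[3]=(x[3]+90)%360-90; x[5]=(x[5]+180)%360-180; return x
S=.5**.5
def target(roll,pitch,yaw,ds=0,yaw0=.03,rs=(516.6,257.2,185),g=12.2):
    a=yaw0+np.radians(yaw); Rz=Ro.from_euler("z",a); 
    R=(Rz*Ro.from_euler("y",-45+pitch,degrees=True)*Ro.from_euler("x",roll,degrees=True)).as_matrix() # x rises 45-pitch
    Xn=np.array([np.cos(yaw0)*S,np.sin(yaw0)*S,S]); L=np.array(rs)+Xn*ds
    cen=L-R@[4,38,-2]; tcp=cen-R[:,2]*g
    return tcp,np.c_[R[:,0],-R[:,2],R[:,1]]
if __name__=="__main__":
    for c in [(12,0,0),(14,0,0),(16,0,0),(18,0,0),(20,0,0),(-24,0,0),(-30,0,0),(0,3,0),(-5,3,0),(-8,3,0),(-10,2,0),(0,5,0),(0,4,3),(0,4,-3),(0,3,4),(-10,2,2),(10,3,0),(6,3,0),(6,-3,0),(10,-3,0)]:
        q=solve(*target(*c),[25,2,133,0,20,20]); print(c,None if q is None else q.round(1))
E
python3 kin.py >/dev/null; python3 ik2.py
```

```text
(12, 0, 0) [  18.6    0.7  135.8  181.7    2.8 -169.9]
(14, 0, 0) [  16.8    0.9  136.   138.6    4.8 -128. ]
(16, 0, 0) [  15.1    1.2  136.2  123.9    7.7 -114.7]
(18, 0, 0) [  13.3    1.6  136.4  117.1   10.8 -109.2]
(20, 0, 0) [  11.6    2.2  136.4  113.1   14.  -106.6]
(-24, 0, 0) [ 42.9  12.2 122.1 -67.   52.6  98.2]
(-30, 0, 0) [ 45.   15.7 118.7 -65.   59.9  98.4]
(0, 3, 0) [ 27.8   1.5 131.4 -65.5  18.9  84.3]
(-5, 3, 0) [ 31.5   2.9 129.7 -65.9  26.5  87.3]
(-8, 3, 0) [ 33.5   4.  128.5 -65.7  30.9  88.5]
(-10, 2, 0) [ 35.1   4.9 128.1 -67.9  33.7  92. ]
(0, 5, 0) [ 27.3   1.5 130.4 -56.5  19.5  75.1]
(0, 4, 3) [ 26.    1.1 131.4 -58.6  16.2  74. ]
(0, 4, -3) [ 29.1   2.  130.4 -62.   22.1  84.1]
(0, 3, 4) [ 25.6   1.  132.  -63.3  14.8  77.5]
(-10, 2, 2) [ 34.3   4.4 128.8 -68.8  31.8  90.7]
(10, 3, 0) [ 19.7   0.4 134.  -38.9   3.5  52.2]
(6, 3, 0) [ 23.1   0.5 133.1 -60.9   9.5  76.5]
(6, -3, 0) [ 24.4   1.4 136.  246.7  11.9 129. ]
(10, -3, 0) [ 20.9   1.2 136.9 213.2   8.  159.8]
```

Run:
```python
from ik2 import *
for c in [(3,2,0),(5,2,0),(5,1.5,0),(6,1.5,0),(6,2,0),(7,1,0),(7,1.5,0),(4,2,1),(5,2,1)]:
    q=solve(*target(*c),[25,2,133,0,20,20]); print(c,None if q is None else q.round(1))
```

```text
(3, 2, 0) [ 25.7   1.  132.8 -70.6  14.1  87.8]
(5, 2, 0) [ 24.1   0.7 133.4 -70.5  10.9  86.7]
(5, 1.5, 0) [ 24.2   0.8 133.6 -74.7  10.9  90.9]
(6, 1.5, 0) [ 23.4   0.7 133.9 -75.3   9.3  90.8]
(6, 2, 0) [ 23.3   0.6 133.6 -70.4   9.3  85.9]
(7, 1, 0) [ 22.7   0.6 134.4 -81.9   7.7  96.9]
(7, 1.5, 0) [ 22.6   0.6 134.1 -76.    7.7  90.9]
(4, 2, 1) [ 24.3   0.7 133.2 -69.9  11.4  85.4]
(5, 2, 1) [ 23.5   0.6 133.5 -69.5   9.8  84.5]
```

Tilting the plate 42° instead of 45° (3° off the ideal) gives q4 ≈ -65.5°, which is in range. I'll use that with no roll.

```bash
cat > delta.py <<'E'
from ik2 import *
from rig import robot
import sys
s=robot.read_state(); tcp,Rt=target(*[float(v) for v in sys.argv[1:4]])
M=np.array(s["tcp_rot"]); print("joints",np.round(s["joint_pos"],1)); print("target",tcp.round(1),Rt.round(3).tolist())
print("shift cm",((tcp-s["eef_pos"])/10).round(2),"rotvec",Ro.from_matrix(Rt@M.T).as_rotvec().round(3))
E
python3 delta.py 0 3 0
```

```text
joints [ 11.4 -12.5 142.4 -36.7  12.9  39.3]
target [521.6 219.3 174.7] [[0.743, 0.669, -0.03], [0.022, 0.02, 1.0], [0.669, -0.743, 0.0]]
shift cm [ 5.43 12.42 -0.22] rotvec [ 0.068 -0.029 -0.037]
```

apply_moves(
  moves=[
    {"tx": 0, "ty": 1, "tz": 0, "wx": 0.006, "wy": -0.003, "wz": -0.003, "jaw": 0},
    {"tx": 0, "ty": 2.2, "tz": 0, "wx": 0.012, "wy": -0.005, "wz": -0.006, "jaw": 0},
    {"tx": 0, "ty": 3.4, "tz": 0, "wx": 0.018, "wy": -0.008, "wz": -0.01, "jaw": 0},
    {"tx": 0.4, "ty": 4.6, "tz": 0, "wx": 0.024, "wy": -0.01, "wz": -0.013, "jaw": 0},
    {"tx": 0.8, "ty": 5.8, "tz": 0, "wx": 0.03, "wy": -0.013, "wz": -0.016, "jaw": 0},
    {"tx": 1.2, "ty": 7, "tz": 0, "wx": 0.036, "wy": -0.015, "wz": -0.02, "jaw": 0},
    {"tx": 1.6, "ty": 8.2, "tz": 0, "wx": 0.042, "wy": -0.018, "wz": -0.023, "jaw": 0},
    {"tx": 2, "ty": 9.4, "tz": 0, "wx": 0.048, "wy": -0.02, "wz": -0.026, "jaw": 0},
    {"tx": 2.4, "ty": 10.6, "tz": 0, "wx": 0.054, "wy": -0.023, "wz": -0.03, "jaw": 0},
    {"tx": 2.8, "ty": 11.6, "tz": 0, "wx": 0.06, "wy": -0.026, "wz": -0.033, "jaw": 0},
    {"tx": 3.2, "ty": 12.4, "tz": 0, "wx": 0.068, "wy": -0.029, "wz": -0.037, "jaw": 0},
    {"tx": 3.2, "ty": 12.4, "tz": 0, "wx": 0.068, "wy": -0.029, "wz": -0.037, "jaw": 0},
    {"tx": 3.2, "ty": 12.4, "tz": 0, "wx": 0.068, "wy": -0.029, "wz": -0.037, "jaw": 0},
    {"tx": 3.2, "ty": 12.4, "tz": 0, "wx": 0.068, "wy": -0.029, "wz": -0.037, "jaw": 0},
  ],
)

```text
t: 9.58
eef_pos: [501.0, 217.9, 178.9]
tcp_rot: [[0.741, 0.671, -0.027], [0.019, 0.019, 1.0], [0.671, -0.741, 0.001]]
force: [0.2, 0.3, -0.0]
width: 7.6
```

```bash
python3 delta.py 0 3 0
```

```text
joints [ 29.4  -1.1 133.5 -64.9  20.2  84.8]
target [521.6 219.3 174.7] [[0.743, 0.669, -0.03], [0.022, 0.02, 1.0], [0.669, -0.743, 0.0]]
shift cm [ 2.06  0.15 -0.41] rotvec [-0.001  0.003  0.003]
```

It's tracking well. I'll take the last 2 cm towards the reading point, then look.

apply_moves(
  moves=[
    {"tx": 0.4, "ty": 0.05, "tz": -0.1, "wx": 0, "wy": 0, "wz": 0, "jaw": 0},
    {"tx": 0.9, "ty": 0.1, "tz": -0.2, "wx": 0, "wy": 0, "wz": 0, "jaw": 0},
    {"tx": 1.4, "ty": 0.1, "tz": -0.3, "wx": 0, "wy": 0, "wz": 0, "jaw": 0},
    {"tx": 1.9, "ty": 0.1, "tz": -0.3, "wx": 0, "wy": 0, "wz": 0, "jaw": 0},
    {"tx": 2.1, "ty": 0.1, "tz": -0.3, "wx": 0, "wy": 0, "wz": 0, "jaw": 0},
    {"tx": 2.1, "ty": 0.1, "tz": -0.3, "wx": 0, "wy": 0, "wz": 0, "jaw": 0},
    {"tx": 2.1, "ty": 0.1, "tz": -0.3, "wx": 0, "wy": 0, "wz": 0, "jaw": 0},
    {"tx": 2.1, "ty": 0.1, "tz": -0.3, "wx": 0, "wy": 0, "wz": 0, "jaw": 0},
  ],
)

```text
t: 10.25
eef_pos: [522.7, 219.8, 176.8]
tcp_rot: [[0.74, 0.672, -0.027], [0.018, 0.02, 1.0], [0.673, -0.74, 0.002]]
force: [0.0, -0.8, -0.9]
width: 7.6
```

```bash
python3 look.py 5; python3 delta.py 0 3 0
cat > ov.py <<'E'
from h import *
from rig import robot, nets
import sys
i=sys.argv[1]; st=robot.read_state(); M=np.array(st["tcp_rot"]); R=np.c_[M[:,0],M[:,2],-M[:,1]]
cen=np.array(st["eef_pos"])+R[:,2]*12.2; lab=cen+R@[4,38,-2]; print("label(model)",lab.round(1),"x",R[:,0].round(3))
p=np.load("rd.npy")
import rd2
for n,(x,y,w,h,k) in dict(side=(215,80,160,130,5),top=(150,105,120,120,5)).items():
    c=cam(n,i); im=cv2.resize(c["frame"][y:y+h,x:x+w,::-1],None,fx=k,fy=k,interpolation=cv2.INTER_CUBIC)
    cv2.imwrite(f"pics/{n}{i}.png",im)
    for a,col in((4,(0,0,255)),(-4,(255,0,0))):
        pts=np.array([[a,b,d] for b,d in((-50,24),(40,24),(40,14),(50,14),(50,-24),(-50,-24))])@R.T+cen
        cv2.polylines(im,[np.int32((proj(c,pts)-[x,y]+.5)*k)],True,col,1)
    pts=np.array([[4,26,24],[4,26,-24]])@R.T+cen
    cv2.polylines(im,[np.int32((proj(c,pts)-[x,y]+.5)*k)],True,(0,255,255),1)
    rs=rd2.world(p,[[0,0,185],[127*.7071,0,185+127*.7071]])
    cv2.polylines(im,[np.int32((proj(c,rs)-[x,y]+.5)*k)],False,(255,0,255),1)
    cv2.imwrite(f"pics/{n}{i}o.png",im)
    print(n,"model label px",proj(c,lab).round(1),"net",[(np.round(d["uv"],1).tolist(),round(d["confidence"],2)) for d in nets.place_of("plate_label",n)],"centre",proj(c,cen).round(1),[(np.round(d["uv"],1).tolist(),round(d["confidence"],2)) for d in nets.place_of("plate_center",n)],"spot",proj(c,rs[:1]).round(1),[(np.round(d["uv"],1).tolist(),round(d["confidence"],2)) for d in nets.place_of("read_spot",n)])
E
python3 ov.py 5
```

```text
10.35 [522.5 219.9 176.9] [ 28.    1.4 131.4 -65.9  19.   84.9] [-0.4 -0.4 -0.8] 7.6
[[0.74, 0.672, -0.027], [0.019, 0.02, 1.0], [0.673, -0.74, 0.002]]
joints [ 28.    1.4 131.4 -65.9  19.   84.9]
target [521.6 219.3 174.7] [[0.743, 0.669, -0.03], [0.022, 0.02, 1.0], [0.669, -0.743, 0.0]]
shift cm [-0.1  -0.05 -0.21] rotvec [-0.003  0.005  0.003]
label(model) [517.6 257.7 187.2] x [0.74  0.019 0.673]
side model label px [[252.5 155. ]] net [([252.2, 158.0], 0.44)] centre [[253.4 161.5]] [([249.3, 162.4], 0.62)] spot [[252.2 155.8]] []
top model label px [[200.6 216.2]] net [([204.1, 214.2], 0.47)] centre [[213.3 216.7]] [([214.1, 217.2], 0.5)] spot [[200.9 216.7]] [([418.6, 231.6], 0.52)]
```

View pics/side5.png

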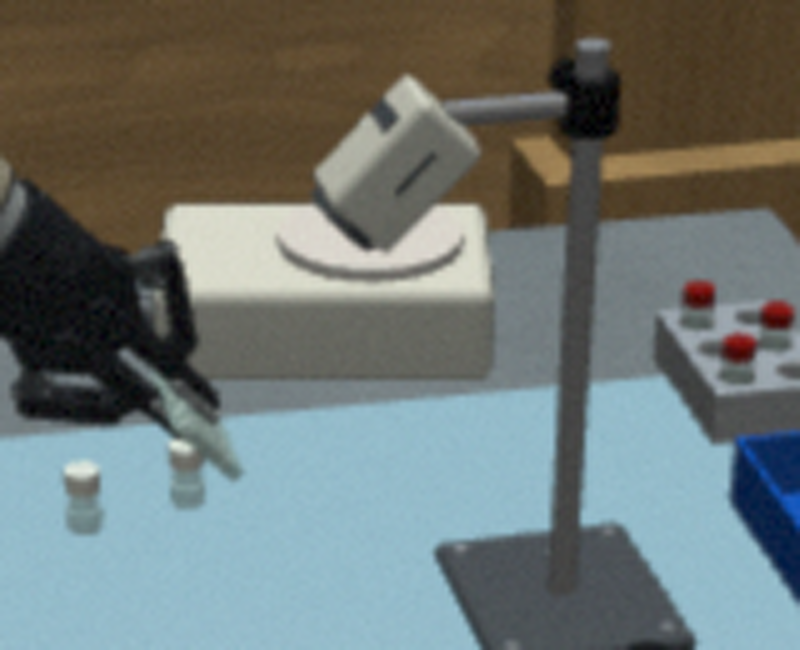

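View pics/side5o.png

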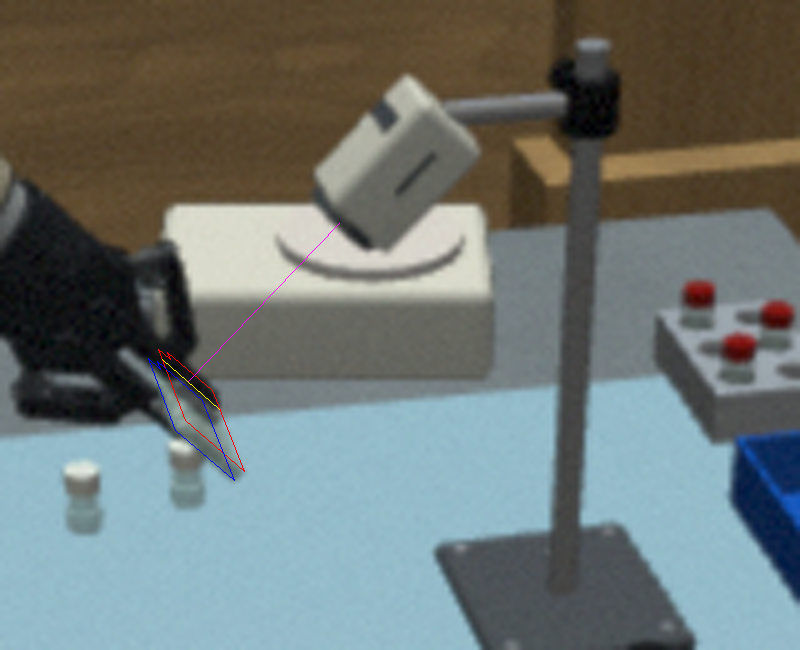

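View pics/top5o.png

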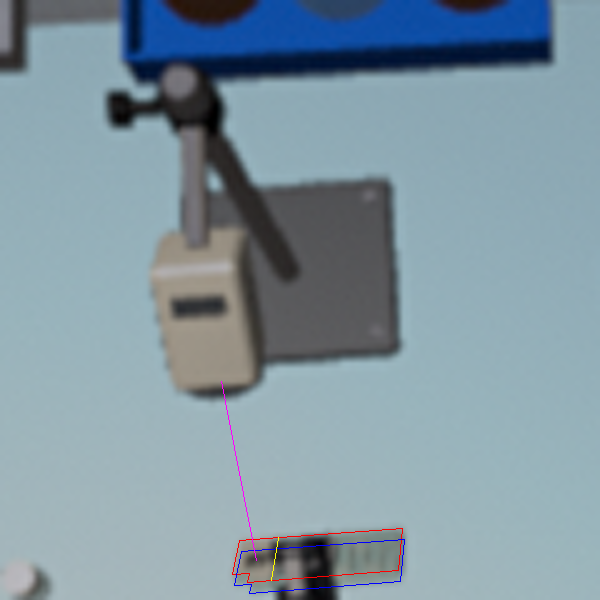

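The top view shows the printed code at crop (257,560), right at the projected sight-line end, with the fingers clear of it. The side view is less clear, so I'll enlarge it.

Run:
```python
from h import *
c=cam("side",5); x,y,w,h,k=228,140,45,45,12
a=cv2.resize(c["frame"][y:y+h,x:x+w,::-1],None,fx=k,fy=k,interpolation=cv2.INTER_CUBIC)
b=a.copy()
M=np.array([[0.74,0.672,-0.027],[0.019,0.02,1.0],[0.673,-0.74,0.002]]); R=np.c_[M[:,0],M[:,2],-M[:,1]]
cen=np.array([522.5,219.9,176.9])+R[:,2]*12.2
for q,col in((4,(0,0,255)),(-4,(255,0,0))):
    pts=np.array([[q,e,d] for e,d in((-50,24),(40,24),(40,14),(50,14),(50,-24),(-50,-24))])@R.T+cen
    cv2.polylines(b,[np.int32((proj(c,pts)-[x,y]+.5)*k)],True,col,1)
cv2.imwrite("pics/z5.png",cv2.resize(np.hstack([a,b]),(800,400)))
t=cam("top",5); crop(t["frame"],190,195,50,45,12,"pics/zt5.png")
```

```text
(no output)
```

View pics/z5.png

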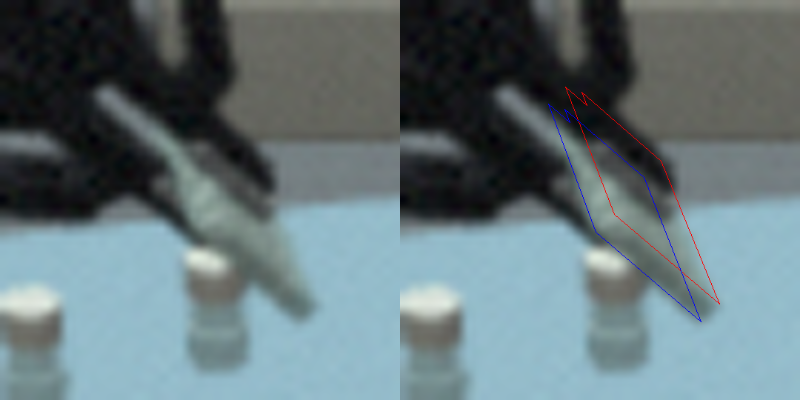

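View pics/zt5.png

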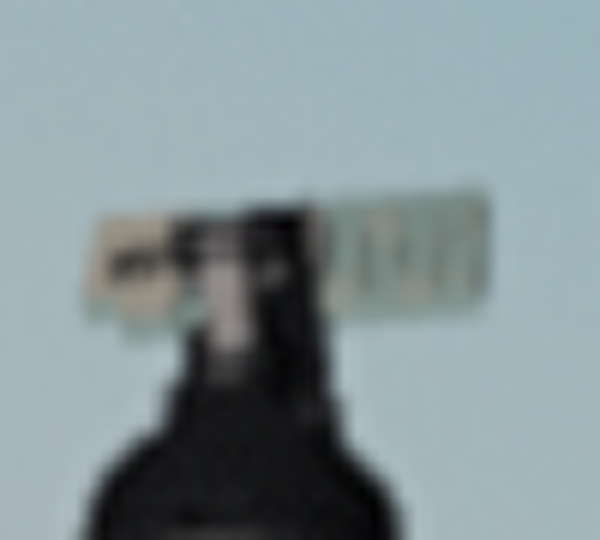

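The overlay agrees with the held plate: the bottom tip and right edge match, and the top view shows the frosted field with its code, at zoom (133,265), clear of the pad. I'll apply a 2 mm correction and let it settle.

apply_moves(
  moves=[
    {"tx": -0.05, "ty": 0, "tz": -0.1, "wx": 0, "wy": 0, "wz": 0, "jaw": 0},
    {"tx": -0.1, "ty": -0.05, "tz": -0.2, "wx": 0, "wy": 0, "wz": 0, "jaw": 0},
    {"tx": -0.1, "ty": -0.05, "tz": -0.2, "wx": 0, "wy": 0, "wz": 0, "jaw": 0},
    {"tx": -0.1, "ty": -0.05, "tz": -0.2, "wx": 0, "wy": 0, "wz": 0, "jaw": 0},
    {"tx": -0.1, "ty": -0.05, "tz": -0.2, "wx": 0, "wy": 0, "wz": 0, "jaw": 0},
    {"tx": -0.1, "ty": -0.05, "tz": -0.2, "wx": 0, "wy": 0, "wz": 0, "jaw": 0},
  ],
)

```text
t: 11.15
eef_pos: [521.8, 219.4, 175.0]
tcp_rot: [[0.739, 0.673, -0.027], [0.019, 0.02, 1.0], [0.673, -0.74, 0.003]]
force: [-0.2, -0.1, -1.9]
width: 7.8
```

```bash
python3 look.py 6; python3 delta.py 0 3 0; python3 ov.py 6
python3 - <<'E'
from h import *
cv2.imwrite("pics/side6f.png",cam("side",6)["frame"][:,:,::-1])
E
```

```text
11.25 [521.8 219.4 175. ] [ 28.    1.5 131.6 -66.8  18.9  85.8] [-0.8 -0.6 -0.6] 7.4
[[0.739, 0.673, -0.027], [0.018, 0.02, 1.0], [0.673, -0.74, 0.003]]
joints [ 28.    1.5 131.6 -66.8  18.9  85.8]
target [521.6 219.3 174.7] [[0.743, 0.669, -0.03], [0.022, 0.02, 1.0], [0.669, -0.743, 0.0]]
shift cm [-0.02 -0.01 -0.02] rotvec [-0.003  0.005  0.003]
label(model) [516.9 257.2 185.3] x [0.739 0.018 0.673]
side model label px [[252.3 155.7]] net [([249.6, 157.4], 0.44)] centre [[253.1 162.2]] [([252.8, 161.2], 0.42)] spot [[252.2 155.8]] [([230.6, 185.4], 0.7)]
top model label px [[200.9 216.6]] net [([202.2, 217.6], 0.76), ([295.6, 259.1], 0.56), ([155.8, 225.3], 0.37)] centre [[213.5 217. ]] [([214.1, 218.6], 0.74)] spot [[200.9 216.7]] []
```

View pics/side6f.png

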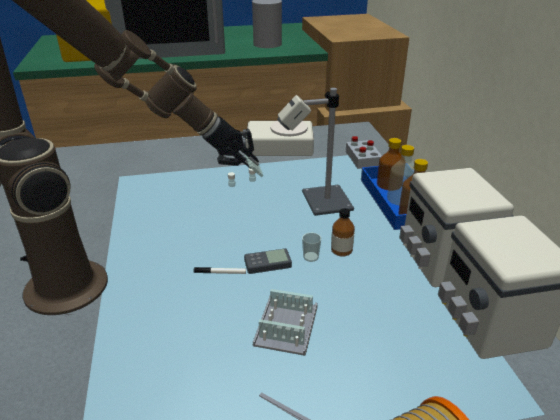

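View pics/top6.png

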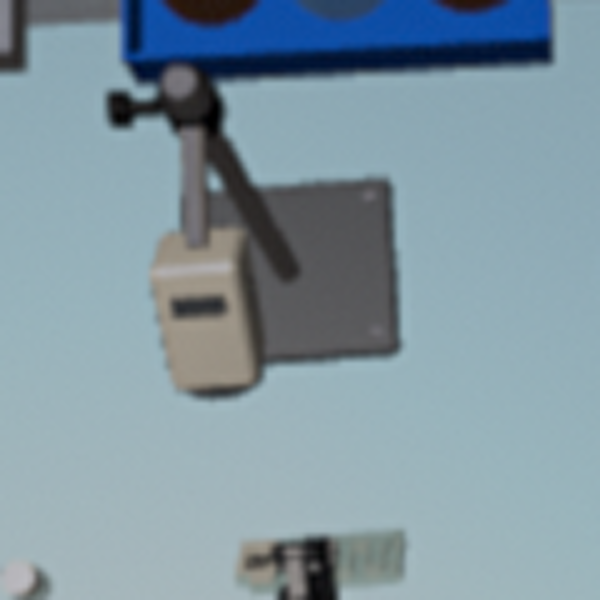

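The full side view shows the plate held below the reader head, the two plain plates still in the rack, and the bystanders in place. In the top view the code is at (201.6,217.4), against the projected reading point at (200.9,216.7). Handing in.

Run:
```python
from rig import robot, job
import numpy as np
s=robot.read_state(); print(np.round(s["eef_pos"],1),round(s["width"],1),np.abs(s["qvel"]).max().round(2)); print(job.hand_in())
```

```text
[521.8 219.4 175. ] 7.3 0.08
the job is handed in; nothing more can be done
None
```

I took the notched plate from the middle rack place and handed in while still holding its label face up in front of the reader. The grip is at mid-length on the clear glass with 40 N, about 15 mm from the frosted field.

- **Position:** from the measured arm pose, the label centre is within about 1 mm of the reading point I fitted from the cameras (517, 257, 185 mm). The top view agrees, with the printed code about 1 px (roughly 3 mm) from that point. My fit of the reader itself could be off by a few mm and 1–2° in yaw.
- **Tilt:** the label is about 42° tipped instead of 45°, so it is roughly 3° off square. A perfectly square pose would have needed wrist joint 4 at about -80°, beyond its -68.5° limit. It ended at -66.8°.
- **Surroundings:** the reader and the bystanders were not touched, and both plain plates are still in the rack.
- **Steadiness:** the arm was still at hand-in, with a jaw opening of about 7.5 mm on the 8 mm plate. The job took about 11 s.
- **Checks that disagreed:** the network's label detections were 2–3 px off my model in the side view and low in confidence. Its read-spot detections were plainly wrong and I ignored them. In the side view the fingers hid part of the plate, so I confirmed its alignment mainly from the top view.

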